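# Uncap the rinse-aid well in the glassware washer's door

### The job

Someone is coming to top up the rinse aid in the bench-top glassware washer: pull its drop-down door all the way down and take the cap off the right-hand of the two wells in the door's inner face (right as you face the washer; the well nearer the robot). Of the two look-alike caps one has a right-hand and the other a left-hand thread and nobody knows which sits where, so try it both ways to find how it comes loose. Finish still holding that cap in the gripper, roughly level and well clear above its own well (about 10 cm), with the door left fully down, the left-hand cap left screwed home and everything else left standing where it is.

Things in the scene. Friction and masses are not known exactly. Their poses are not given: they have to be found in the camera images.
- washer: Bench-top glassware washer, fixed, steel and white, 420 mm wide, 370 deep, 360 high. Origin: table height, middle of its front plane (the door's inner face when shut; the washer's top also begins at this plane). x points from the front into the machine, y to the left as you face it. It stands on the right of the table, its front turned roughly to world +y (yaw varies).
- door (a joint): The washer's drop-down door, hinged along its bottom edge: 0 = shut, upright (start), 1.57 = fully down, level, on its stop. Slab 400 mm wide, 225 tall, 30 thick, in front of the front plane. Stiff hinge: stays where it is left; moving it takes 2 to 12 N at its top edge. Down, its inner face is 85 mm above the table and reaches 225 mm out from the front plane.
- hinge (a point): Point on the door's hinge axis (along the washer's y), mid-width, in the plane of the inner face, 85 mm above the table. Its axes turn with the door: at door angle 0 they are the washer's.
- handle (a point): Middle of the door's round bar handle: 12 mm thick, 280 long, along the washer's y, on an end post at each end. It stands 32 mm out from the door's outer face (26 mm clear gap behind it) and 213 mm from the hinge, 12 mm below the door's top edge. Shut: 62 mm out from the front plane, 298 mm above the table. It turns with the door, ending underneath it. Axes as hinge.
- port_right (a point): The rinse-aid well: centre of the foot of its neck on the door's inner face, right-hand as you face the washer (60 mm to washer -y of the middle), 120 mm from the hinge; a small round sight glass lies 65 mm farther right. z points out of the inner face (up when the door is down). The neck, 26 mm across and 18 high, is covered by the cap.
- port_left (a point): The same point of the left-hand well (60 mm to washer +y of the middle), to be left alone. A detergent box 90 x 55 mm, 15 mm high, lies midway between the wells, 162 to 218 mm from the hinge.
- cap_a: One of two look-alike black fluted caps, 45 mm across, 24 high; either may sit on either well. Origin: centre of the open underside, z out of the closed top; home, it is within 1 mm of the well's point. Turned the right way (about 0.1 N m) a spring raises it 4 mm and it is free to lift straight off from about 64 to 88 degrees, then meets a stop. The wrong way it stops hard within about 6 degrees.
- cap_b: The other cap, on the other well: same look, size and behaviour as cap_a, but its thread runs the other way.
- tray: Bystander: heavy shallow steel tray 200 x 280 x 25 mm with cut plantlets, fixed. Origin under its centre.
- cup_green: Bystander: square clear culture cup 75 x 75 x 90 mm with gel and plantlets. Origin under its centre.
- cup_empty: Bystander: empty square clear culture cup 75 x 75 x 90 mm. Origin under its centre.
- tool_pot: Bystander: round steel pot, 72 mm across, 100 mm high, with forceps standing in it to 165 mm. Origin under its centre.
- spray_bottle: Bystander: white spray bottle 72 mm across, 190 mm high. Origin under its centre.
- jar: Bystander: glass jar with steel lid, 68 mm across, 85 mm high, on the table in front of the washer, clear of the door's swing. Origin under its centre.
- cup_stack: Bystander: stack of three square clear cups, 77 mm wide, 118 mm high, on the washer's top. Origin under its centre.
- tip_box: Bystander: blue box 87 x 122 x 74 mm with clear lid, on the washer's top. Origin under its centre.

How it is judged:
On the way:
1. the door is pulled fully down with both caps still on their wells (value of joint door above 1.5 rad and ((distance between cap_a and port_right below 0.01 m and distance between cap_b and port_left below 0.01 m) or (distance between cap_b and port_right below 0.01 m and distance between cap_a and port_left below 0.01 m))), for 0.2 s.
At the end, for the whole second after the job is handed in: Door down (over 1.5 rad); the right-hand well's cap at rest in the fingers (over 1 N), over 50 mm above its seat, within 120 mm sideways of it, tilted under 0.5 rad, not touching the washer; the other cap home on the left-hand well (within 2.5 mm) (value of joint door above 1.5 rad and ((z of cap_a in the frame of port_right above 0.05 m and horizontal distance between cap_a and port_right below 0.12 m and angle between cap_a's own z axis and vertical below 0.5 rad and contact force between the fingers and cap_a above 1 N and contact force between cap_a and washer below 0.1 N and linear speed of cap_a below 0.03 m/s and distance between cap_b and port_left below 0.0025 m) or (z of cap_b in the frame of port_right above 0.05 m and horizontal distance between cap_b and port_right below 0.12 m and angle between cap_b's own z axis and vertical below 0.5 rad and contact force between the fingers and cap_b above 1 N and contact force between cap_b and washer below 0.1 N and linear speed of cap_b below 0.03 m/s and distance between cap_a and port_left below 0.0025 m))); the arm keeps its last pose, push and grip.
It fails at once if a bystander is pushed more than 30 mm away or knocked over (distance of any of cup_green, cup_empty, tool_pot, spray_bottle, jar, cup_stack, tip_box from where it was at the start of the episode above 0.03 m or angle between any of cup_green, cup_empty, tool_pot, spray_bottle, jar, cup_stack, tip_box's own z axis and vertical above 0.6 rad).
It also fails if it takes over 61 s, if anything falls off the work surface, if the arm or the gripper's body presses on something with over 40 N, if the wrist force passes 120 N, or if a joint passes its speed limit or range.

### The arm

A 6-joint arm with a two-finger parallel gripper is mounted at the origin on the work surface. World frame = base frame: x ahead of the robot, y to its left, z up, the work surface at z = 0. Lengths are in m, angles in rad, forces in N, time in s.
With the tool pointing down it reaches from about 0.375 to 0.9 m from the base axis. Payload 3.1 kg.
Tool frame: the origin (TCP) lies at the centre of the arm's flange, where the gripper is bolted on; the fingertips stand robot.tip_extent ahead of it and the grasp point (between the pads) lies 164 mm ahead of it (robot.tip_extent is the distance from the TCP to the fingertips, in m); z points along the fingers, y is the line along which they close (so a half turn about z gives the same grasp; the last joint's range is limited). The gripper opens to 87 mm and grips with 3 to 60 N. Pads are 19 mm wide; open, the fingers measure 117 mm over their backs; the gripper's body (75 mm by 190 mm) begins 51 mm behind the grasp point.
Start: joints at [-1.325, 0.527, 1.433, -0, 1.181, -0.178], TCP at [0.257, -0.57, 0.405] pointing down, gripper open.
Joint ranges: [-3.08, 3.08], [-0.75, 2.2], [0.22, 2.44], [-1.43, 4.57], [0, 2.65], [-2.85, 2.85]. Speed limits (rad/s): [2.79, 2.79, 3.14, 3.14, 3.14, 3.14].

### API

Orientations are given as a unit quaternion [x, y, z, w].
In Python, from rig import get_obs, camera, hand_in, cut_out, robot gives the robot as it stands.
- The arm moves only by the tool step_arm, never from a script. Its argument "rows" is a list of rows, each a list of 6 numbers: the shift along the world's x, y, z in m, then the turn, a rotation vector about the world's x, y, z in degrees. A call has 1 to 12 rows; each row shifts and turns the commanded pose from where the row before left it; what a row does not reach is not made up. A row lasts 1/8 s, in which the tool goes at most 62.5 mm and 10.7 degrees, less where a joint would pass 70% of its speed; a pose out of reach is approached as far as the arm can. A call is refused whole if a number of a shift passes 0.0625 or a number of a turn 10.7, either way. A call with a gripper value outside its range is refused whole. "jaw" is the finger opening in m, from 0 to 0.087, set as the call begins (left out, the last holds). The fingers move at their own pace and stop on an object; "squeeze" is the grip in N (left out, the last holds). Time passes only in rows, so rows that do not move let the fingers close. It gives the time, the measured TCP pose, the force, the opening and the grip force at its end, in the units of the state.
- get_obs(): the state, without advancing time (a new reading comes with each control period).
- camera(name): name is "side" or "top" or "wrist"; returns a dict with "pixels" (420x560x3 uint8, blue, green, red), "depth" (420x560 float32, m along the optical axis (not along the pixel's ray), 0 where there is no reading), "fov_y" (degrees; the focal length in pixels is half the picture's height over the tangent of half this angle, whatever the lens; pixels are square), "cx", "cy" (the principal point, pixels), "extrinsics" (4x4, takes a point from camera to world coordinates); the wrist camera has in their place "mount" (4x4, takes a point from camera to tool coordinates, whose origin is the TCP and whose axes are the flange's). Camera axes: x right, y up, looking along -z (the intrinsics and any distortion apply to the point x, -y, -z); pixel columns grow to the right and rows downward; lengths in m; the calibration is good to about 2 mm. A picture is of the moment at which its call begins: read the wrist's pose just before it.
- hand_in(): hands the job in; it is judged then, once.
Trained networks look in the newest picture that a camera, given by its name, has taken for a name from the list of things; names that differ only in an ending like _2 or _b are one class to them, and where a whole thing is asked for, a point or a joint stands for the part that bears it (a point fixed in the world has none). Each returns a list of dicts, best first, with "confidence" (0 to 1); they miss things now and then, are a little off and sometimes report something else, mostly with a low value. They report only what shows in the picture. A call takes as long as a camera call.
- cut_out(label, camera): "region" (420x560 bool, what is visible of it) and "extent" ([centre column, centre row, width, height] in pixels, round what is visible of it).
The state is a dict: "time": time; "q": joint angles; "joint_velocities": joint speeds; "joint_torque": joint torques, N m; "position": TCP position; "tool_rot": TCP orientation; "ft_force": force on the tool from outside, world axes, zero at the start; "moment": the same for the moment, N m; "grip_width": finger opening in m; "grip_force": force on a finger pad.
Only numpy, scipy, OpenCV 4.12 (cv2) and the standard library are available. Lean on these libraries where they do the work, as an engineer would, in place of code of your own. Each camera call takes 0.05 s, during which the arm holds its last target. There are 200 camera calls.

## Working session

There is one attempt and no reset: what is moved stays moved. The work goes in short steps, Python scripts to look and compute and a tool call to move; the robot and the scene stay as the last step left them, time stands still between calls to the robot, and variables do not carry over. Pictures are saved under pics/ and viewed, at most 10 in all, crops included, and the job is handed in when it is done.

Besides the shell and the picture viewer there is one more tool, called after "Call:" as name(argument=value, ...) on one line, values as JSON. step_arm: Moves the arm, as the interface text tells. Its arguments: {"type":"object","properties":{"rows":{"type":"array"},"jaw":{"type":"number"},"squeeze":{"type":"number"}},"required":["rows"]}

```bash
ls; mkdir -p pics
cat > h.py <<'E'
import numpy as np, cv2
from rig import get_obs, camera, hand_in, cut_out, robot
from scipy.spatial.transform import Rotation as R
def ext(name):
    o=get_obs(); c=camera(name)
    if 'extrinsics' in c: E=np.array(c['extrinsics'])
    else:
        T=np.eye(4); T[:3,:3]=R.from_quat(o['tool_rot']).as_matrix(); T[:3,3]=o['position']; E=T@np.array(c['mount'])
    return c,E
def cloud(c,E):
    h,w=c['depth'].shape; f=h/2/np.tan(np.radians(c['fov_y'])/2)
    v,u=np.mgrid[:h,:w]; d=c['depth']
    P=np.stack([(u-c['cx'])/f*d,-(v-c['cy'])/f*d,-d],-1)
    return P@E[:3,:3].T+E[:3,3]
E
python3 - <<'E'
from h import *
print(vars(robot) if hasattr(robot,'__dict__') else robot); print(get_obs())
for n in ['side','top']:
    c,X=ext(n); print(n,{k:v for k,v in c.items() if k not in('pixels','depth')})
    cv2.imwrite(f'pics/{n}0.png',c['pixels']); P=cloud(c,X); np.save(f'{n}.npy',P)
    for l in ['washer','door','handle','jar','cup_stack','tip_box','cap_a','spray_bottle','cup_green','tool_pot','tray']:
        for r in cut_out(l,n)[:2]:
            m=r['region']&(c['depth']>0); q=P[m]
            if len(q): print(l,round(r['confidence'],2),np.round(r['extent']),np.round(np.median(q,0),3),np.round(np.percentile(q,2,0),3),np.round(np.percentile(q,98,0),3))
E
```

```text
pics
{}
{'time': 0.0, 'q': array([-1.32548398e+00,  5.28482958e-01,  1.43388211e+00, -2.14885196e-05,
        1.18140434e+00, -1.78501476e-01]), 'joint_velocities': array([-0.00028525, -0.00106705,  0.00079988,  0.00126111, -0.00079895,
        0.00107093]), 'joint_torque': array([ 9.18484366e-04, -4.40040708e+01, -1.76593781e+01,  6.35178178e-02,
        5.82807348e-02, -1.65660977e-04]), 'position': array([ 0.2569657 , -0.56936246,  0.40376731]), 'tool_rot': array([ 9.77630183e-01,  2.10328410e-01, -4.62809962e-05, -1.08744080e-03]), 'ft_force': array([ 0.07966787,  0.42482578, -0.71208185]), 'moment': array([ 0.04952799, -0.00221849, -0.0760028 ]), 'grip_force': 0.0, 'grip_width': 0.08706773879920775}
side {'fov_y': 51.97614932266306, 'cx': 274.1780913197993, 'cy': 207.31158989686998, 'extrinsics': array([[ 0.27039695,  0.66996667, -0.69139725, -0.43687359],
       [-0.96255179,  0.20266   , -0.18006382, -0.0957493 ],
       [ 0.01948181,  0.71419436,  0.69967626,  1.16555975],
       [ 0.        ,  0.        ,  0.        ,  1.        ]])}
washer 0.96 [447. 256. 168. 136.] [ 0.402
[... 2179 characters left out ...]

cup_stack 0.15 [191. 158.  38.  37.] [0.654 0.432 0.041] [0.604 0.38  0.002] [0.697 0.474 0.094]
tip_box 0.94 [492. 195.  56.  59.] [ 0.504 -0.304  0.433] [ 0.447 -0.356  0.369] [ 0.563 -0.271  0.438]
spray_bottle 0.93 [243. 141.  26.  32.] [0.686 0.27  0.133] [0.666 0.243 0.009] [0.728 0.308 0.194]
cup_green 0.65 [190. 157.  38.  44.] [0.654 0.431 0.041] [0.604 0.379 0.001] [0.698 0.472 0.094]
cup_green 0.38 [408. 158.  33. 161.] [ 0.597 -0.166  0.303] [ 0.417 -0.192  0.099] [ 0.8   -0.127  0.314]
tray 0.81 [158. 229. 104.  72.] [0.435 0.533 0.004] [ 0.341  0.394 -0.003] [0.534 0.668 0.027]
tray 0.46 [409. 158.  31. 161.] [ 0.597 -0.166  0.303] [ 0.417 -0.192  0.099] [ 0.803 -0.127  0.314]
```

View top.

View pics/top0.png

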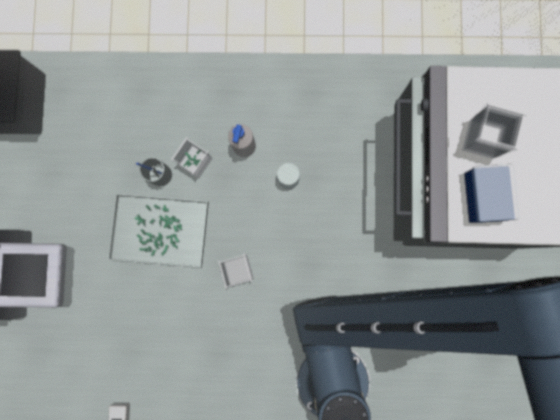

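Run:
```python
from h import *
P=np.load('top.npy').reshape(-1,3)
t=P[(abs(P[:,2]-.36)<.004)&(P[:,0]>.3)&(P[:,1]<0)]
r=cv2.minAreaRect(t[:,:2].astype(np.float32)); print(r, cv2.boxPoints(r))
d=P[(P[:,0]>.3)&(P[:,1]<0)&(P[:,1]>-.35)&(abs(P[:,2]-.311)<.006)]
r=cv2.minAreaRect(d[:,:2].astype(np.float32)); print('door top',r, cv2.boxPoints(r))
# front edge per x
for x in np.arange(.4,.82,.04):
    s=t[abs(t[:,0]-x)<.006]; s2=d[abs(d[:,0]-x)<.006]
    h=P[(abs(P[:,0]-x)<.006)&(P[:,1]<-.05)&(P[:,1]>-.25)&(P[:,2]>.27)&(P[:,2]<.33)]
    h=h[np.argsort(-h[:,1])]
    print(round(x,2), s[:,1].max() if len(s) else None, s2[:,1].max() if len(s2) else None, np.round(h[:,1:].tolist(),3)[:14:2].tolist())
```

```text
((0.6091243624687195, -0.34702372550964355), (0.30877214670181274, 0.4196414351463318), 89.18086242675781) [[ 0.39711794 -0.49839437]
 [ 0.81671655 -0.50439364]
 [ 0.82113075 -0.19565308]
 [ 0.40153217 -0.18965381]]
door top ((0.5846304893493652, -0.18181484937667847), (0.4412336051464081, 0.17068108916282654), 17.52433967590332) [[ 0.3485557  -0.16686517]
 [ 0.3999497  -0.3296248 ]
 [ 0.8207053  -0.19676453]
 [ 0.7693113  -0.0340049 ]]
0.4 -0.19233852800321352 -0.19202808987224426 [[-0.191, 0.303], [-0.192, 0.291], [-0.192, 0.272], [-0.192, 0.281], [-0.192, 0.28], [-0.193, 0.323], [-0.194, 0.312]]
0.44 -0.19213399812958867 -0.16202182090124537 [[-0.161, 0.278], [-0.162, 0.306], [-0.162, 0.285], [-0.162, 0.274], [-0.162, 0.284], [-0.162, 0.305], [-0.162, 0.284]]
0.48 -0.19171699489829194 -0.12635421709557337 [[-0.125, 0.302], [-0.125, 0.301], [-0.126, 0.297], [-0.127, 0.305], [-0.127, 0.303], [-0.128, 0.308], [-0.129, 0.304]]
0.52 -0.19285368988954812 -0.12676976916332172 [[-0.125, 0.302], [-0.126, 0.3], [-0.126, 0.298], [-0.127, 0.305], [-0.128, 0.3], [-0.129, 0.306], [-0.13, 0.304]
[... 450 characters left out ...]
0.305], [-0.131, 0.304], [-0.133, 0.304]]
0.68 -0.19459376246184976 -0.13009059826144362 [[-0.127, 0.299], [-0.128, 0.296], [-0.128, 0.304], [-0.129, 0.303], [-0.13, 0.308], [-0.131, 0.306], [-0.131, 0.302]]
0.72 -0.19540257208147785 -0.1298689230935802 [[-0.129, 0.302], [-0.129, 0.302], [-0.13, 0.299], [-0.131, 0.306], [-0.131, 0.304], [-0.132, 0.301], [-0.133, 0.306]]
0.76 -0.1950952602116103 -0.16580715060366782 [[-0.13, 0.298], [-0.134, 0.303], [-0.139, 0.302], [-0.144, 0.304], [-0.149, 0.302], [-0.154, 0.302], [-0.159, 0.304]]
0.8 -0.195732639540428 -0.16600052559718861 [[-0.166, 0.275], [-0.166, 0.295], [-0.167, 0.294], [-0.167, 0.282], [-0.167, 0.303], [-0.167, 0.27], [-0.167, 0.281]]
```

```bash
python3 -c "
from rig import robot; print(robot.tip_extent)"
```

```text
0.1822
```

Call:
step_arm(rows=[[0,0.02,0.06,0,0,0],[0,0.02,0.06,0,0,0],[0,0.03,0.05,0,0,0],[0.01,0.055,0.02,0,0,-5],[0.02,0.055,0,0,0,-5],[0.03,0.05,0,0,0,-5],[0.03,0.05,0,0,0,-5],[0.035,0.05,0,0,0,-5],[0.03,0.05,0,0,0,0],[0.03,0.05,0,0,0,0]], jaw=0.04)

```text
time: 2.45
position: [0.4426, -0.1383, 0.5936]
tool_rot: [1.0, -0.006, 0.0, 0.0]
ft_force: [0.2, 0.2, 0.5]
grip_width: 0.0402
grip_force: 0.0
```

Call:
step_arm(rows=[[0.017,0.05,0,0,0,0],[0.01,0.045,-0.01,-9.5,0,0],[0.01,0.036,-0.03,-9.5,0,0],[0.01,0.036,-0.03,-9,0,0],[0.01,0.036,-0.03,-9,0,0],[0.01,0,-0.03,-9,0,0],[0,0,-0.027,-9,0,0],[0,0,0,0,0,0]], jaw=0.021)

```text
time: 3.45
position: [0.5086, 0.0635, 0.4337]
tool_rot: [0.887, -0.003, 0.0, 0.461]
ft_force: [-0.5, 0.3, -0.1]
grip_width: 0.0209
grip_force: 0.0
```

Run:
```python
from h import *
o=get_obs(); print(o['q'],o['position'],o['tool_rot'])
c,X=ext('wrist'); cv2.imwrite('pics/w1.png',c['pixels']); P=cloud(c,X)
Tm=R.from_quat(o['tool_rot']).as_matrix(); print(Tm[:,2])
Q=P[c['depth']>0]
Q=Q[(abs(Q[:,0]-.53)<.03)&(Q[:,2]>.15)&(Q[:,2]<.4)&(Q[:,1]<-.05)&(Q[:,1]>-.25)]
Q=Q[::max(1,len(Q)//4000)]
b=Q[(Q[:,1]>-.155)]; print(len(Q),len(b),np.round(b.min(0),3),np.round(b.max(0),3),np.round(np.median(b,0),3))
dd=Q[Q[:,1]<-.155]; print(np.round(np.median(dd[dd[:,2]<.3],0),3))
```

```text
[ 0.10336863  0.43764155  1.68400205 -0.98885382  1.34274291  2.09086027] [0.50859962 0.06351217 0.43372086] [ 8.87279015e-01 -3.43371500e-03  7.42744630e-07  4.61220294e-01]
[-0.00316608 -0.81846218 -0.57455168]
4740 843 [ 0.5   -0.136  0.294] [ 0.56  -0.05   0.373] [ 0.518 -0.086  0.323]
[ 0.531 -0.165  0.23 ]
```

Run:
```python
from h import *
c,X=ext('wrist'); P=cloud(c,X); Q=P[c['depth']>0]
for lo,hi in [(.475,.49),(.53,.54),(.55,.56),(.58,.6)]:
    b=Q[(Q[:,0]>lo)&(Q[:,0]<hi)&(Q[:,1]>-.155)&(Q[:,1]<-.10)&(Q[:,2]>.27)&(Q[:,2]<.33)]
    if len(b): 
        k=b-np.array([0,0,0]); A=np.c_[2*b[:,1:],np.ones(len(b))]; s=np.linalg.lstsq(A,(b[:,1:]**2).sum(1),rcond=None)[0]
        print(lo,len(b),np.round(b.min(0),3),np.round(b.max(0),3),'fit',s[:2],np.sqrt(s[2]+s[0]**2+s[1]**2))
```

```text
0.475 436 [ 0.475 -0.155  0.293] [ 0.49  -0.125  0.305] fit [-0.1378567   0.29493624] 0.011868216256770559
0.53 248 [ 0.53  -0.135  0.293] [ 0.54  -0.125  0.305] fit [-0.1319759   0.29865477] 0.005474920900847602
0.55 276 [ 0.55  -0.135  0.294] [ 0.56  -0.126  0.305] fit [-0.1321433   0.29867773] 0.005389922720847768
0.58 617 [ 0.58  -0.135  0.293] [ 0.6   -0.126  0.305] fit [-0.13214967  0.29891255] 0.005067517546280961
```

View pics/w1.png

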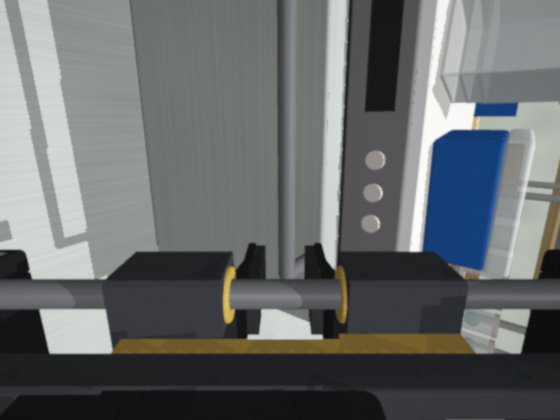

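Call:
step_arm(rows=[[0.001,-0.0195,-0.011,0,0,0],[0,-0.019,-0.013,0,0,0],[0,-0.018,-0.013,0,0,0],[0,0,0,0,0,0]])

```text
time: 4.05
position: [0.51, 0.0053, 0.4002]
tool_rot: [0.888, -0.007, 0.003, 0.461]
ft_force: [-1.3, -0.1, -2.9]
grip_width: 0.0211
grip_force: 1.3
```

Call:
step_arm(rows=[[0,0,0,0,0,0],[0,0,0,0,0,0],[0,0,0,0,0,0]], jaw=0.0, squeeze=25)

```text
time: 4.42
position: [0.5098, 0.0078, 0.3975]
tool_rot: [0.889, -0.005, 0.003, 0.459]
ft_force: [1.9, 4.5, -15.2]
grip_width: 0.011
grip_force: 25.0
```

Run:
```python
import numpy as np
th=np.radians(np.arange(0,66,5)); a=np.radians(np.linspace(55,42,14))
u=.062*np.cos(th)+.213*np.sin(th); z=.085+.213*np.cos(th)-.062*np.sin(th)
y=-.194+u+.17*np.sin(a); Z=z+.17*np.cos(a)
print(np.round(np.c_[np.diff(y),np.diff(Z)],4).tolist()); print(y[-1],Z[-1])
```

```text
[[0.0166, -0.0038], [0.016, -0.0054], [0.0152, -0.0069], [0.0142, -0.0084], [0.0132, -0.0098], [0.0121, -0.0111], [0.0108, -0.0123], [0.0094, -0.0134], [0.008, -0.0144], [0.0065, -0.0152], [0.0049, -0.016], [0.0033, -0.0165], [0.0016, -0.017]]
0.1389980939477357 0.2451612272856537
```

Call:
step_arm(rows=[[0,0.0166,-0.0038,1,0,0],[0,0.016,-0.0054,1,0,0],[0,0.0152,-0.0069,1,0,0],[0,0.0142,-0.0084,1,0,0],[0,0.0132,-0.0098,1,0,0],[0,0,0,0,0,0]])

```text
time: 5.18
position: [0.5106, 0.0816, 0.3669]
tool_rot: [0.905, -0.005, 0.003, 0.426]
ft_force: [-0.5, 0.5, 2.3]
grip_width: 0.0109
grip_force: 25.0
```

Call:
step_arm(rows=[[0,0.0121,-0.0111,1,0,0],[0,0.0108,-0.0123,1,0,0],[0,0.0094,-0.0134,1,0,0],[0,0.008,-0.0144,1,0,0],[0,0.0065,-0.0152,1,0,0],[0,0.0049,-0.016,1,0,0],[0,0.0033,-0.0165,1,0,0],[0,0,0,0,0,0]])

```text
time: 6.18
position: [0.5113, 0.1369, 0.2655]
tool_rot: [0.931, -0.005, 0.004, 0.366]
ft_force: [4.1, -0.4, -5.7]
grip_width: 0.0112
grip_force: 25.0
```

Call:
step_arm(rows=[[0,0,0,0,0,0],[0,0,0,0,0,0],[0,0.02,0.022,0,0,0],[0,0.034,0.036,0,0,0],[0,0.015,0.05,5,0,0],[0,0,0.05,9,0,0],[0,-0.03,0.03,9,0,0],[0,-0.04,0,9,0,0],[0,-0.04,0,9,0,0]], jaw=0.024)

```text
time: 7.3
position: [0.5089, 0.0947, 0.4552]
tool_rot: [1.0, -0.006, 0.001, 0.015]
ft_force: [0.5, 0.3, 0.1]
grip_width: 0.0239
grip_force: 0.0
```

Run:
```python
from h import *
o=get_obs(); print(o['q'],o['position'],o['tool_rot'])
for n in ['top','wrist','side']:
    c,X=ext(n); P=cloud(c,X); cv2.imwrite(f'pics/{n}2.png',c['pixels']); np.save(f'{n}2.npy',P)
    for l in ['jar','cap_a','door']:
        for r in cut_out(l,n)[:2]:
            q=P[r['region']&(c['depth']>0)]
            if len(q): print(n,l,round(r['confidence'],2),np.round(r['extent']),np.round(np.median(q,0),3),np.round(np.percentile(q,2,0),3),np.round(np.percentile(q,98,0),3))
```

```text
[-0.02474172  0.32271326  1.63490725 -0.03242323  1.1824932   1.57004473] [0.50889721 0.09474091 0.45520233] [ 9.99869879e-01 -5.86698556e-03  5.48011515e-04  1.50167889e-02]
top cap_a 0.65 [372. 186.  18.  17.] [ 0.551 -0.095  0.166] [ 0.531 -0.12   0.149] [ 0.572 -0.073  0.179]
top cap_a 0.49 [374. 145.  18.  18.] [ 0.669 -0.096  0.167] [ 0.65 -0.12  0.15] [ 0.691 -0.076  0.179]
top door 0.93 [367. 165.  76. 149.] [ 0.625 -0.082  0.149] [ 0.419 -0.188  0.087] [0.805 0.014 0.202]
top door 0.32 [242. 140.  24.  32.] [0.686 0.271 0.134] [0.667 0.243 0.018] [0.725 0.307 0.194]
wrist jar 0.77 [229. 102.  72.  70.] [0.602 0.137 0.085] [0.573 0.107 0.058] [0.63  0.167 0.087]
wrist jar 0.35 [494. 152.  57.  55.] [ 0.554 -0.088  0.168] [ 0.533 -0.119  0.156] [ 0.574 -0.075  0.178]
wrist cap_a 0.98 [493. 156.  57.  55.] [ 0.554 -0.088  0.168] [ 0.532 -0.12   0.155] [ 0.574 -0.074  0.178]
wrist cap_a 0.7 [520.  16.  62.  28.] [ 0.657 -0.091  0.165] [ 0.651 -0.119  0.151] [ 0.666 -0.077  0.175]
wrist door 0.95 [450. 139. 217. 279.] [ 0.581 -0.035  0.176] [ 0.439 -0.185  0.091] [0.661 0.023 0.205]
wrist door 0.45 [16. 72. 32. 73.] [0.643 0.389 0.019] [0.603 0.375 0.   ] [0.675 0.413 0.045]
side jar 0.81 [284. 223.  18.  26.] [0.585 0.133 0.071] [0.569 0.104 0.005] [0.636 0.168 0.089]
side jar 0.34 [257. 188.  27.  54.] [0.68  0.268 0.093] [ 0.666  0.239 -0.002] [0.802 0.339 0.193]
side cap_a 0.64 [358. 198.  14.  11.] [ 0.664 -0.101  0.165] [ 0.651 -0.123  0.144] [ 0.693 -0.079  0.178]
side cap_a 0.44 [354. 227.  17.  15.] [ 0.545 -0.099  0.166] [ 0.53  -0.12   0.148] [ 0.569 -0.077  0.178]
side door 0.8 [346. 221.  79. 120.] [ 0.564 -0.084  0.148] [ 0.414 -0.192  0.085] [0.801 0.018 0.202]
```

Call:
step_arm(rows=[[-0.007,-0.05,0,-1.7,0,0],[-0.007,-0.05,0,0,0,0],[0,-0.035,-0.02,0,0,0],[0,0,-0.03,0,0,0],[0,0.005,-0.02,0,0,0],[0,0.005,-0.02,0,0,0],[0,0.005,-0.02,0,0,0],[0,0.005,-0.02,0,0,0],[0,0.005,-0.02,0,0,0],[0,0.003,-0.018,0,0,0]], jaw=0.0)

```text
time: 9.15
position: [0.4967, -0.0109, 0.286]
tool_rot: [0.999, -0.006, 0.001, 0.033]
ft_force: [-0.1, -1.7, 3.1]
grip_width: 0.0004
grip_force: 1.5
```

Call:
step_arm(rows=[[0,0,-0.008,1,0,0],[0,0,-0.006,1,0,0],[0,0,-0.005,1,0,0],[0,0,-0.003,0.8,0,0],[0,0,0,0,0,0]])

```text
time: 9.78
position: [0.4962, -0.0134, 0.2674]
tool_rot: [1.0, -0.005, 0.001, 0.001]
ft_force: [-6.6, -9.8, 26.5]
grip_width: 0.0003
grip_force: 13.1
```

Call:
step_arm(rows=[[0,0,0.05,0,0,0],[0.01,-0.006,0.04,0,0,10],[0.01,-0.006,0.02,0,0,10],[0.01,-0.006,0,0,0,10],[0.01,-0.006,0,0,0,10],[0.005,-0.006,0,0,0,10],[0.005,-0.006,0,0,0,10],[0,-0.006,0,0,0,10],[0,-0.006,0,0,0,10],[0,-0.006,0,0,0,10],[0,0,0,0,0,0]], jaw=0.062)

```text
time: 11.15
position: [0.5459, -0.0657, 0.374]
tool_rot: [0.713, 0.702, -0.0, -0.001]
ft_force: [-0.4, -0.7, -0.4]
grip_width: 0.062
grip_force: 0.0
```

Run:
```python
from h import *
o=get_obs(); print(o['q'],o['position'],o['tool_rot'])
for n in ['top','wrist']:
    c,X=ext(n); P=cloud(c,X); cv2.imwrite(f'pics/{n}3.png',c['pixels']); np.save(f'{n}3.npy',P)
    for l in ['jar','cap_a','door']:
        for r in cut_out(l,n)[:2]:
            q=P[r['region']&(c['depth']>0)]
            if len(q): print(n,l,round(r['confidence'],2),np.round(r['extent']),np.round(np.median(q,0),3),np.round(np.percentile(q,2,0),3),np.round(np.percentile(q,98,0),3))
            if l=='cap_a' and len(q):
                t=q[q[:,2]>.105]
                if len(t)>10: print('  top rect',cv2.minEnclosingCircle(t[:,:2].astype(np.float32)), t[:,2].mean(), len(t))
```

```text
[-3.23127032e-01  4.66581564e-01  1.65447462e+00  6.19460295e-04
  1.02271971e+00 -3.07984391e-01] [ 0.54585164 -0.06565894  0.37400682] [ 7.12553187e-01  7.01617199e-01 -2.58666738e-04 -1.09294134e-03]
top jar 0.91 [289. 175.  21.  26.] [0.595 0.139 0.084] [0.569 0.11  0.013] [0.629 0.168 0.091]
top jar 0.16 [193. 156.  42.  42.] [0.655 0.432 0.041] [ 0.605  0.379 -0.001] [0.706 0.474 0.093]
top cap_a 0.58 [288. 173.  25.  25.] [0.597 0.139 0.084] [0.569 0.11  0.012] [0.632 0.168 0.091]
top door 0.63 [365. 171.  81. 136.] [ 0.704 -0.029  0.086] [ 0.428 -0.189  0.078] [0.807 0.03  0.102]
top door 0.59 [442. 157. 236. 185.] [ 0.634 -0.254  0.358] [ 0.401 -0.489  0.079] [0.81  0.02  0.364]
wrist jar 0.61 [345.   8.  56.  15.] [0.598 0.106 0.02 ] [0.58  0.105 0.004] [0.621 0.113 0.04 ]
wrist cap_a 0.98 [295. 224.  54.  58.] [ 0.553 -0.072  0.109] [ 0.533 -0.094  0.092] [ 0.573 -0.053  0.111]
  top rect ((0.5525665283203125, -0.07470093667507172), 0.02283482998609543) 0.10941493819289584 2351
wrist cap_a 0.91 [443. 223.  70.  59.] [ 0.669 -0.072  0.109] [ 0.651 -0.094  0.087] [ 0.693 -0.054  0.111]
  top rect ((0.6724269986152649, -0.075826495885849), 0.023092489689588547) 0.10924669980416808 2413
wrist door 0.66 [336. 213. 440. 247.] [ 0.582 -0.035  0.086] [ 0.422 -0.182  0.084] [0.768 0.027 0.1  ]
```

Call:
step_arm(rows=[[0.0037,-0.009,-0.02,0,0,0],[0.003,0,-0.03,0,0,0],[0,0,-0.03,0,0,0],[0,0,-0.0235,0,0,0],[0,0,0,0,0,0]], jaw=0.062)

```text
time: 12.18
position: [0.5527, -0.0744, 0.2695]
tool_rot: [0.712, 0.703, -0.001, -0.002]
ft_force: [0.7, 0.5, -0.7]
grip_width: 0.0617
grip_force: 0.0
```

Call:
step_arm(rows=[[0,0,0,0,0,0],[0,0,0,0,0,0],[0,0,0,0,0,0],[0,0,0,0,0,0]], jaw=0.0, squeeze=25)

```text
time: 12.68
position: [0.5532, -0.0745, 0.2712]
tool_rot: [0.712, 0.703, -0.0, 0.0]
ft_force: [0.9, 0.6, 1.1]
grip_width: 0.0438
grip_force: 25.0
```

```bash
python3 -c "
from rig import get_obs; o=get_obs(); print(o['ft_force'],o['moment'],o['grip_width'],o['position'],o['q'])"
```

```text
[0.91172961 0.56202589 1.06959459] [ 0.0572191  -0.31451955 -0.02174483] 0.04383954981093238 [ 0.55321095 -0.07448912  0.27121339] [-3.33967746e-01  6.29310538e-01  1.71393811e+00 -3.88049445e-04
  7.97801902e-01 -3.20975633e-01]
```

Call:
step_arm(rows=[[0,0,0,0,0,4],[0,0,0,0,0,4],[0,0,0,0,0,4],[0,0,0,0,0,0]])

```text
time: 13.18
position: [0.5534, -0.0747, 0.271]
tool_rot: [0.636, 0.772, 0.0, 0.001]
ft_force: [2.0, -0.3, 0.2]
grip_width: 0.0436
grip_force: 25.0
```

```bash
python3 -c "
from rig import get_obs; o=get_obs(); print(o['ft_force'],o['moment'],o['grip_width'],o['position'],o['tool_rot'],o['q'][5])"
```

```text
[ 2.00203501 -0.28165049  0.1559895 ] [ 0.04632516 -0.56298238 -0.61499831] 0.043631669156305716 [ 0.55339913 -0.07473858  0.2710436 ] [6.35518397e-01 7.72085529e-01 2.20478785e-04 5.04944666e-04] -0.5278606874637133
```

Call:
step_arm(rows=[[0,0,0,0,0,-6],[0,0,0,0,0,-6],[0,0,0,0,0,-6],[0,0,0,0,0,-6],[0,0,0,0,0,0]])

```text
time: 13.8
position: [0.5527, -0.0744, 0.2713]
tool_rot: [0.781, 0.625, -0.001, -0.0]
ft_force: [-0.1, 0.3, 4.5]
grip_width: 0.0441
grip_force: 25.0
```

```bash
python3 -c "
from rig import get_obs; o=get_obs(); print(o['ft_force'],o['moment'],o['grip_width'],o['position'],o['tool_rot'],o['q'][5])"
```

```text
[-0.11285536  0.33597176  4.54605371] [-0.00585424 -0.13138591 -0.04255268] 0.0440888037140438 [ 0.55270324 -0.07439515  0.27127314] [ 7.80529586e-01  6.25118370e-01 -6.70578244e-04 -3.73229577e-04] -0.11305864857180307
```

Call:
step_arm(rows=[[0,0,0.0005,0,0,-8],[0,0,0.0005,0,0,-8],[0,0,0.0005,0,0,-8],[0,0,0.0005,0,0,-8],[0,0,0.0005,0,0,-8],[0,0,0.0005,0,0,-8],[0,0,0,0,0,-8],[0,0,0,0,0,-4],[0,0,0,0,0,0],[0,0,0,0,0,0]])

```text
time: 15.05
position: [0.5525, -0.0744, 0.2736]
tool_rot: [0.989, 0.151, -0.001, -0.001]
ft_force: [-0.2, 0.3, 2.9]
grip_width: 0.0441
grip_force: 25.0
```

```bash
python3 -c "
from rig import get_obs; o=get_obs(); print(o['ft_force'],o['moment'],o['grip_width'],o['position'],o['tool_rot'],o['q'][5])"
```

```text
[-0.15720079  0.28214739  2.87302584] [-0.00991094  0.07157632  0.02596582] 0.04405682788105527 [ 0.55246977 -0.07439144  0.27357899] [ 9.88503066e-01  1.51196457e-01 -6.15468977e-04 -9.69874530e-04] 0.9315783272967764
```

Call:
step_arm(rows=[[0,0,0.003,0,0,0],[0,0,0.004,0,0,0],[0,0,0.004,0,0,0],[0,0,0,0,0,0]])

```text
time: 15.55
position: [0.5528, -0.0745, 0.285]
tool_rot: [0.989, 0.15, 0.0, -0.001]
ft_force: [-0.0, -0.3, 0.2]
grip_width: 0.044
grip_force: 25.0
```

Free: the force dropped to zero. I'll lift it to about 10 cm.

Call:
step_arm(rows=[[0,0,0.01,0,0,0],[0,0,0.02,0,0,0],[0,0,0.025,0,0,0],[0,0,0.025,0,0,0],[0,0,0.01,0,0,0],[0,0,0,0,0,0],[0,0,0,0,0,0],[0,0,0,0,0,0]])

```text
time: 16.55
position: [0.5525, -0.0744, 0.3736]
tool_rot: [0.989, 0.15, -0.001, -0.001]
ft_force: [0.5, 0.3, -0.4]
grip_width: 0.0439
grip_force: 25.0
```

Run:
```python
from h import *
o=get_obs(); print(o['position'],o['grip_width'],o['grip_force'],o['ft_force'])
for n in ['wrist','side']:
    c,X=ext(n); P=cloud(c,X); cv2.imwrite(f'pics/{n}4.png',c['pixels'])
    for l in ['cap_a','door','jar','tip_box','cup_stack']:
        for r in cut_out(l,n)[:2]:
            q=P[r['region']&(c['depth']>0)]
            if len(q): print(n,l,round(r['confidence'],2),np.round(r['extent']),np.round(np.median(q,0),3),np.round(np.percentile(q,2,0),3),np.round(np.percentile(q,98,0),3))
```

```text
[ 0.55245528 -0.07438049  0.37358488] 0.04392439324068232 24.999675569561077 [ 0.50764999  0.34395104 -0.39202317]
wrist cap_a 0.93 [338.  57.  69.  71.] [ 0.673 -0.076  0.109] [ 0.651 -0.097  0.087] [ 0.694 -0.056  0.111]
wrist cap_a 0.86 [286. 271.  92.  97.] [ 0.563 -0.071  0.212] [ 0.532 -0.091  0.191] [ 0.574 -0.053  0.213]
wrist door 0.82 [338. 172. 380. 337.] [ 0.624 -0.088  0.086] [ 0.442 -0.19   0.084] [0.733 0.024 0.101]
wrist jar 0.82 [ 68.  70. 136.  94.] [0.604 0.124 0.084] [0.573 0.105 0.009] [0.632 0.165 0.086]
side cap_a 0.72 [349. 214.  18.  14.] [ 0.545 -0.079  0.212] [ 0.529 -0.097  0.194] [ 0.574 -0.06   0.216]
side door 0.95 [343. 239.  82.  88.] [ 0.529 -0.095  0.086] [ 0.414 -0.193  0.064] [0.727 0.023 0.102]
side jar 0.59 [284. 224.  18.  29.] [0.583 0.132 0.067] [0.569 0.104 0.003] [0.631 0.167 0.09 ]
side tip_box 0.98 [448. 195.  44.  53.] [ 0.472 -0.315  0.432] [ 0.445 -0.362  0.365] [ 0.564 -0.274  0.437]
side cup_stack 0.77 [446. 152.  41.  46.] [ 0.614 -0.312  0.451] [ 0.595 -0.36   0.374] [ 0.689 -0.272  0.48 ]
```

View pics/side4.png

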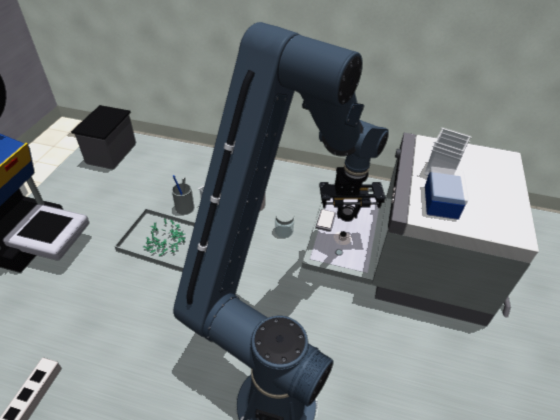

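View pics/wrist4.png

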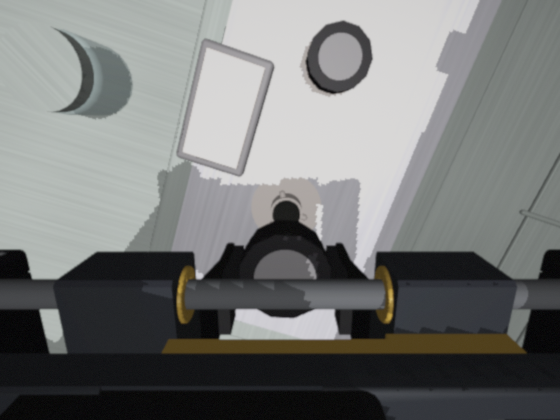

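The side view shows the cap in the fingers at (349, 214) above the bare neck, with the door level. The wrist view shows the held cap at (286, 271), the open neck at (286, 205) and the left cap still home at (338, 57), its top 109 mm above the table.

```bash
python3 -c "
from rig import hand_in; print(hand_in())"
```

```text
the job is handed in; nothing more can be done
None
```

The washer door is fully down and the right-hand cap, which came loose clockwise, is held level about 10 cm above its well; the left-hand cap is still home, and the job is handed in (no verdict was returned).

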